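# Set and lock the dividing table

### The job

With a fingertip in the dial's finger cup, or pushing against it, turn the dial of the dividing table until its index line lines up with the one long line of the scale ring; then, with the dial still lined up, push the lock's thumb tab fully in towards the dial. Do it all by pushing with the fingers: do not grip or lift anything, do not shift the table, and leave the loose things beside it where they are.

Things in the scene. Friction and masses are not known exactly. Their poses are not given: they have to be found in the camera images.
- dividing_table: round dark steel foot, 208 mm across, 22 mm high, 6 kg, loose on the bench. Origin: centre of underside, on the dial's axis; z up. On it a fixed aluminium scale ring, 202 mm across, top 41 mm high: short dark lines every 15 degrees, one long thick line on its own +x. A tongue, 66 mm wide, 22 mm high, out to 170 mm at 115 degrees counter-clockwise from +x, carries the lock. Tops: lock tab 66, cup 56 mm.
- dial (a joint): turn of the dial (plain steel disc 158 mm across, top 42 mm over the bench, on the table's upright axis), rad, growing counter-clockwise from above; 0 or 6.283 = index line exactly at the long scale line. Turns either way past both; needs 0.12 N m (2.6 N at the cup) and stays where it is left.
- index_tip (a point): outer end of the dial's index line (a dark line 5 mm wide, 56 mm long, from near the hub to the rim), at the rim, 80 mm from the axis, 42 mm over the bench. The index line lies diametrically opposite the finger cup.
- target_line (a point): inner end of the long line of the fixed scale ring: 80 mm from the axis along the table's own +x, given at 42 mm over the bench. The index tip must come here.
- finger_cup (a point): centre of the rim of the finger cup: a round, open steel cup fixed on the dial, centre 46 mm from the axis, 54 mm across outside, 47 mm inside, rim 56 mm and inner floor 44 mm over the bench. Turns with the dial.
- lock (a joint): lock travel, m: 0 = fully out (start), 0.018 = fully in against its stop, its bolt at the dial's rim. The bolt lies on the tongue and slides straight towards the dial's axis, with about 2 N of friction; stays where it is left. It does not block the dial.
- lock_tab (a point): centre of the outer face (turned away from the dial) of the lock's upright thumb tab, 55 mm over the bench; at the start 160 mm from the dial axis, at 115 degrees counter-clockwise from the table's own +x. Tab 30 mm wide, 9 mm thick, from 42 to 66 mm over the bench. Outside it lies the tongue's top, 22 mm high, for 10 mm, then the bench.
- tin_wax: bystander: round flat tin, 71 mm across, 24 mm high, loose to the right of the table; origin centre of underside. Leave alone.
- oak_block: bystander: oak block 62x62x40 mm, loose behind the table; origin centre of underside. Leave alone.
- wood_wedge: bystander: wooden wedge 44x93x14 mm, loose behind and left of the lock; origin centre of underside. Leave alone.

How it is judged:
On the way, in this order (a step that is already met when the one before it is completed fails the run):
1. the dial's index line stands at the long scale line while the lock is still out (horizontal distance between index_tip and target_line below 0.0055 m and value of joint lock below 0.004 m), for 0.3 s.
2. the lock is pushed fully in with the dial lined up (horizontal distance between index_tip and target_line below 0.0055 m and value of joint lock above 0.0155 m), for 0.2 s.
At the end, for the whole second after the job is handed in: The dial is at rest with the tip of its index line within 5.5 mm (about 4 degrees) of the long scale line, the lock is pushed at least 15.5 of its 18 mm in, the table stands flat within 20 mm of where it stood, and the three loose things are within 20 mm of where they were (all of step 2 and velocity of joint dial between -0.05 and 0.05 rad/s and distance of each of dividing_table, tin_wax, oak_block, wood_wedge from where it was at the start of the episode below 0.02 m and angle between dividing_table's own z axis and vertical below 0.03 rad); the robot touches nothing.
It fails at once if the lock is pushed in while the dial is not lined up (value of joint lock above 0.006 m and horizontal distance between index_tip and target_line above 0.008 m).
It fails at once if the table is lifted, tipped or shifted (height (world z) of dividing_table above 0.006 m or angle between dividing_table's own z axis and vertical above 0.06 rad or distance of dividing_table from where it was at the start of the episode above 0.02 m).
It fails at once if a loose thing beside the table is lifted or pushed away (distance of any of tin_wax, oak_block, wood_wedge from where it was at the start of the episode above 0.02 m).
It also fails if it takes over 56 s, if anything falls off the work surface, if the arm or the gripper's body presses on something with over 40 N, if the wrist force passes 120 N, or if a joint passes its speed limit or range.

### The arm

A 7-joint arm with a two-finger parallel gripper is mounted at the origin on a cart in front of the work surface, level with it; the furniture and walls round the work are solid. World frame = base frame: x ahead of the robot, y to its left, z up, the work surface at z = 0. Lengths are in m, angles in rad, forces in N, time in s.
With the tool pointing down it reaches from about 0.425 to 0.925 m from the base axis. Payload 6.8 kg.
Tool frame: the origin (TCP) lies midway between the tips of the shut fingers; the grasp point (between the pads) lies r.grip_point_offset behind it (r.grip_point_offset is the distance from the TCP to the grasp point, in m); z points along the fingers, y is the direction in which the jaws open and shut (so a half turn about z gives the same grasp; the last joint's range is limited). The gripper opens to 85 mm and grips with 20 to 120 N. Pads are 22 mm wide; open, the fingers measure 114 mm over their backs; the gripper's body (76 mm by 85 mm) begins 54 mm behind the grasp point. The pads swing forward as they close: fully open they stand 13 mm farther back than shut.
Start: joints at [-1.231, 0.477, 0.022, 1.555, -0.011, 1.109, -0.083], TCP at [0.292, 0.608, 0.231] pointing down, gripper open.
Joint ranges: [-2.96, 2.96], [-0.34, 2.1], [-1.41, 1.46], [0.24, 2.44], [-1.37, 4.51], [0.17, 1.92], [-2.96, 2.96]. Speed limits (rad/s): [2.39, 2.39, 3.14, 3.14, 3.14, 3.14, 3.14].

### API

Orientations are given as a rotation vector (axis times angle).
In Python, from bench import r gives the robot as it stands. The module is installed in compiled form; this text tells all that it offers.
- The arm moves only by the tool play_rows, never from a script. Its argument "deltas" is a list of rows, each a list of 3 entries, a list of its own where there are three numbers: the finger opening in mm, from 0 to 85.4, then the shift along the tool's x, y, z in mm, then the turn, a rotation vector about the tool's x, y, z in rad. A call has 1 to 8 rows; each row is the pose to reach, as a shift and turn from the pose measured when the call began, along the tool's axes at that moment; what a row does not reach only later rows make up. A row lasts 1/8 s, in which the tool goes at most 62.5 mm and 10.7 degrees, less where a joint would pass 70% of its speed; a pose out of reach is approached as far as the arm can. A call with a gripper value outside its range is refused whole. The fingers move at their own pace and stop on an object; "squeeze" is the grip in N (left out, the last holds). Time passes only in rows, so rows that repeat a pose let the fingers close. It gives the time, the measured TCP pose, the force and the opening at its end, in the units of the state.
- r.get_obs(): the state, without advancing time (a new reading comes with each control period).
- r.grab_frame(name): name is "scene" or "top"; returns (picture, depth): 480x640x3 uint8, red, green, blue; 480x640 float32, m along the optical axis (not along the pixel's ray), 0 where there is no reading.
- r.camera_model(name): a dict with "mtx" (3x3 intrinsics, pixels), "D" ([k1, k2, p1, p2, k3] as OpenCV has them; the pictures are not rectified), "rvec" (rotation vector, rad) and "tvec" (3), from world to camera coordinates, as OpenCV has them. Camera axes: x right, y down, z forward; pixel columns grow to the right and rows downward; lengths in m; the calibration is good to about 2 mm. A picture is of the moment at which its call begins. camera_model takes no time and is no camera call.
- r.hand_in(): hands the job in, once; it reports no verdict.
The state is a dict: "clock": time; "joints": joint angles; "qvel": joint speeds; "tau": joint torques, N m; "tcp_pos": TCP position; "orientation": TCP orientation; "contact_force": force on the tool from outside, world axes, zero at the start; "moment": the same for the moment, N m; "grip_width": finger opening in m.
Only numpy, scipy, OpenCV 4.12 (cv2) and the standard library are available. Lean on these libraries where they do the work, as an engineer would, in place of code of your own. Each camera call takes 0.05 s, during which the arm holds its last target. There are 200 camera calls.

## Working session

There is one attempt and no reset: what is moved stays moved. The work goes in short steps, Python scripts to look and compute and a tool call to move; the robot and the scene stay as the last step left them, time stands still between calls to the robot, and variables do not carry over. Pictures are saved under pics/ and viewed, about 8 in all and at most 12, crops included, and the job is handed in when it is done.

Besides the shell and the picture viewer there is one more tool, called after "Call:" as a command line: name --argument value ..., lists and objects as JSON in quotes. play_rows: Moves the arm, as the interface text tells. Its arguments: {"type":"object","properties":{"deltas":{"type":"array"},"squeeze":{"type":"number"}},"required":["deltas"]}

```bash
mkdir -p pics
cat > h.py <<'E'
import numpy as np, cv2
from bench import r
def grab(n,f):
    im,d=r.grab_frame(n); cv2.imwrite('pics/'+f,im[:,:,::-1]); np.savez('/tmp/'+n,im=im,d=d); return im,d
def ray(n,px,z):
    c=r.camera_model(n); R=cv2.Rodrigues(np.array(c['rvec'],float))[0]; t=np.array(c['tvec'],float).ravel()
    p=cv2.undistortPoints(np.array(px,float).reshape(-1,1,2),np.array(c['mtx']),np.array(c['D'],float)).reshape(-1,2)
    d=np.c_[p,np.ones(len(p))]@R; o=-R.T@t
    s=(z-o[2])/d[:,2]; return o+s[:,None]*d
def proj(n,P):
    c=r.camera_model(n)
    return cv2.projectPoints(np.array(P,float).reshape(-1,1,3),np.array(c['rvec'],float),np.array(c['tvec'],float),np.array(c['mtx']),np.array(c['D'],float))[0].reshape(-1,2)
E
python3 - <<'E'
from h import *
grab('top','t0.png'); grab('scene','s0.png')
print(r.get_obs()); print(r.grip_point_offset)
for n in('top','scene'): print(r.camera_model(n))
E
```

```text
{'clock': 0.1, 'joints': array([-1.23106074,  0.47772878,  0.0223261 ,  1.5563758 , -0.01150695,
        1.10931076, -0.08311683]), 'qvel': array([-0.00089912, -0.0010388 ,  0.00110245, -0.00035548, -0.0009021 ,
       -0.0012256 , -0.00041838]), 'tau': array([ 4.42803677e-03, -5.97762930e+01,  1.61379632e+00, -2.81952560e+01,
        1.28244358e-02,  5.11210659e-03,  2.87462274e-05]), 'tcp_pos': array([0.29204669, 0.60793765, 0.23040521]), 'orientation': array([-6.97512709e-01, -3.06290549e+00,  2.62863765e-03]), 'contact_force': array([0.0494482 , 0.05385423, 0.41351994]), 'moment': array([ 0.00974577, -0.00672104, -0.04740496]), 'grip_width': 0.08545157724055943}
0.0187
{'mtx': array([[617.43469813,   0.        , 314.40897007],
       [  0.        , 617.43469813, 243.3463426 ],
       [  0.        ,   0.        ,   1.        ]]), 'D': array([0.04196868, 0.        , 0.        , 0.        , 0.        ]), 'rvec': array([ 2.18065791, -2.11707646,  0.1528913 ]), 'tvec': array([0.04316131, 0.62143552, 0.98049455])}
{'mtx': array([[542.45645047,   0.        , 316.76292131],
       [  0.        , 542.45645047, 249.85101996],
       [  0.        ,   0.        ,   1.        ]]), 'D': array([-0.12907982,  0.        ,  0.        ,  0.        ,  0.        ]), 'rvec': array([ 2.14482717, -1.1180739 ,  0.43460706]), 'tvec': array([-0.28119688,  0.45311784,  0.64918367])}
```

View pics/t0.png

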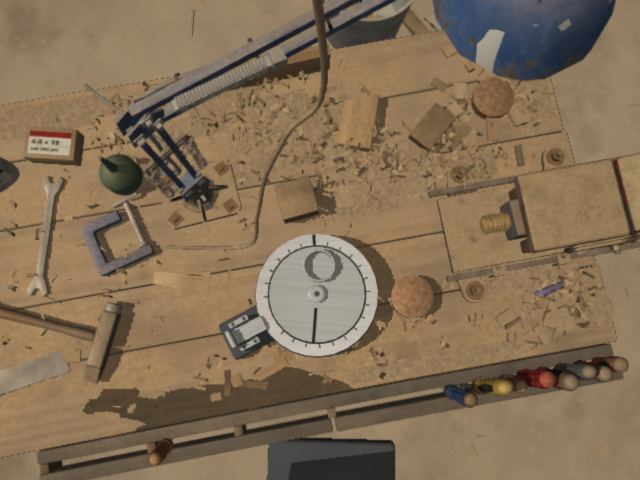

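View pics/s0.png

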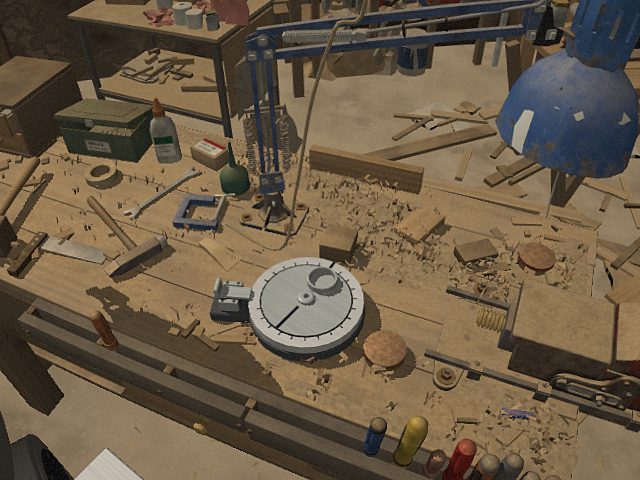

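The top view shows the dial centred near (317,295), the cup at (321,265), the index line pointing down at (316,325), the long line at the top (314,240), and the lock at lower left (245,333). About a half turn is needed.

Run:
```python
from h import *
im=cv2.imread('pics/t0.png')
print('tcp px',proj('top',[r.get_obs()['tcp_pos']]))
# rectified overhead at z=.041, 0.5mm/px around ring
c0=ray('top',[[317,295]],.041)[0]; print(c0)
N=440; s=.0006
g=np.mgrid[0:N,0:N]; X=c0[0]+(N/2-g[0])*s; Y=c0[1]+(N/2-g[1])*s
m=proj('top',np.c_[X.ravel(),Y.ravel(),np.full(N*N,.041)]).astype(np.float32).reshape(N,N,2)
w=cv2.remap(im,m[...,0],m[...,1],cv2.INTER_CUBIC)
hsv=cv2.cvtColor(w,cv2.COLOR_BGR2HSV)
mask=((hsv[...,1]<45)&(hsv[...,2]>120)).astype(np.uint8)*255
mask=cv2.morphologyEx(mask,cv2.MORPH_OPEN,np.ones((9,9)))
mask=cv2.morphologyEx(mask,cv2.MORPH_CLOSE,np.ones((15,15)))
cn=max(cv2.findContours(mask,0,2)[0],key=cv2.contourArea)
e=cv2.fitEllipse(cv2.convexHull(cn)); print(e, np.array(e[1])*s)
w2=cv2.resize(w,(600,600)); cv2.imwrite('pics/rect.png',w2)
print(c0[0]+(N/2-e[0][1])*s, c0[1]+(N/2-e[0][0])*s)
```

```text
tcp px [[-128.58402403  468.49375596]]
[0.53470504 0.05475647 0.041     ]
((196.5797882080078, 230.0503387451172), (330.1693115234375, 398.4779052734375), 59.27401351928711) [0.19810159 0.23908674]
0.5286748353355614 0.06880860041765433
```

View pics/rect.png

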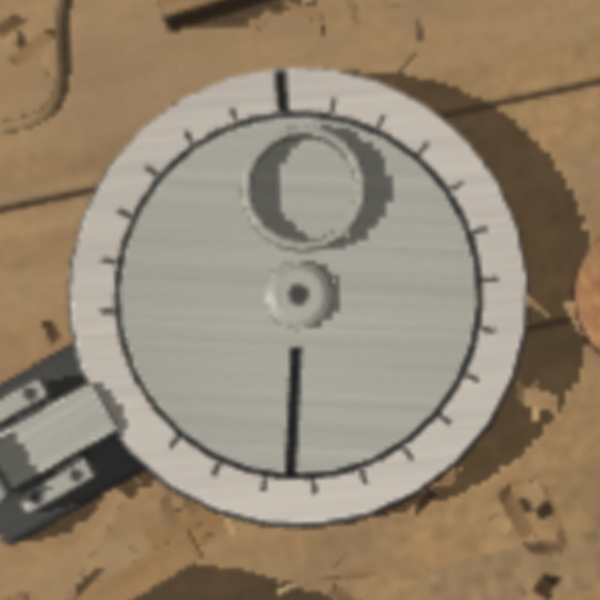

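```bash
cat >> h.py <<'E'
from scipy.spatial.transform import Rotation as Ro
C=np.array([.536,.0554]); A0=4.7
def pol(a,rad,z): a=np.radians(a); return [C[0]+rad*np.cos(a),C[1]+rad*np.sin(a),z]
def down(yaw): # tool x at world angle yaw, z down
    a=np.radians(yaw); x=[np.cos(a),np.sin(a),0]; return Ro.from_matrix(np.c_[x,np.cross([0,0,-1],x),[0,0,-1]])
def rows(P,yaw=None):
    o=r.get_obs(); R=Ro.from_rotvec(o['orientation']); p=o['tcp_pos']
    print('t',round(o['clock'],2),'tcp',p.round(4),'xyaw',np.degrees(np.arctan2(*R.as_matrix()[1::-1,0])).round(1),'F',o['contact_force'].round(1),'w',o['grip_width'])
    for q in P:
        t=(R.inv()*down(yaw)).as_rotvec() if yaw is not None else np.zeros(3)
        print((R.inv().apply(np.array(q)-p)*1e3).round(0).tolist(),t.round(3).tolist())
E
python3 -c "
from h import *
rows([[.45,.3,.2],pol(-2.4,46,.12)],119.7)"
```

```text
t 0.1 tcp [0.292  0.6079 0.2304] xyaw 154.3 F [0.  0.1 0.4] w 0.08545157724055943
[-276.0, -209.0, 31.0] [-0.002, 0.001, 0.605]
[-42721.0, 17772.0, 85.0] [-0.002, 0.001, 0.605]
```

Call:
play_rows --deltas '[[0,[-46,-35,5],[0,0,0.1]],[0,[-92,-70,10],[0,0,0.2]],[0,[-138,-105,15],[0,0,0.3]],[0,[-184,-140,20],[0,0,0.4]],[0,[-230,-175,25],[0,0,0.5]],[0,[-276,-209,31],[0,0,0.605]],[0,[-276,-209,31],[0,0,0.605]]]'

```text
clock: 0.98
tcp_pos: [0.4524, 0.2944, 0.1993]
orientation: [1.591, 2.707, -0.007]
contact_force: [-0.0, 0.6, -0.5]
grip_width: -0.0001
```

```bash
python3 -c "
from h import *
rows([pol(-2.4,.046,.10)],119.7)"
```

```text
t 0.97 tcp [0.4524 0.2944 0.1993] xyaw 119.1 F [-0.   0.6 -0.5] w -0.00012806193401233856
[-273.0, -4.0, 100.0] [-0.003, 0.003, -0.01]
```

Call:
play_rows --deltas '[[0,[-50,-1,10],[0,0,0]],[0,[-100,-2,30],[0,0,0]],[0,[-150,-3,50],[0,0,0]],[0,[-200,-4,70],[0,0,0]],[0,[-245,-4,90],[0,0,0]],[0,[-273,-4,100],[0,0,-0.01]],[0,[-273,-4,100],[0,0,-0.01]],[0,[-273,-4,100],[0,0,-0.01]]]'

```text
clock: 1.98
tcp_pos: [0.5814, 0.0554, 0.1001]
orientation: [1.575, 2.718, -0.006]
contact_force: [0.8, -0.1, -0.6]
grip_width: -0.0005
```

```bash
python3 -c "
from h import *
rows([pol(-2.4,.046,.049)],119.7)
a,_=grab('scene','s1.png'); b,_=grab('top','t1.png')
p=proj('scene',[pol(0,0,.05)])[0].astype(int);q=proj('top',[pol(0,0,.05)])[0].astype(int)
f=lambda im,p:cv2.resize(im[p[1]-110:p[1]+80,p[0]-95:p[0]+95,::-1],(400,400),interpolation=2)
cv2.imwrite('pics/c1.png',np.hstack([f(a,p),f(b,q)]))"
```

```text
t 1.98 tcp [0.5814 0.0554 0.1001] xyaw 119.8 F [ 0.8 -0.1 -0.6] w -0.0005313062716918055
[-2.0, -0.0, 51.0] [-0.003, 0.002, 0.002]
```

View pics/c1.png

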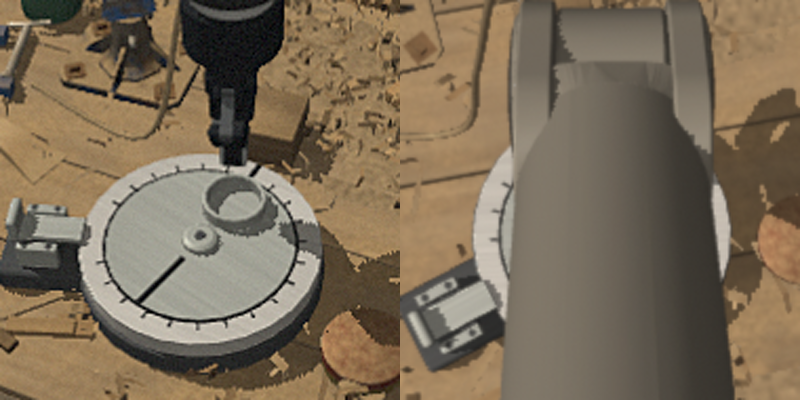

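In the scene crop the shut fingers are above the cup, tips near (230,160) and cup at (237,200). The arm hides the dial in the top view. Going down into the cup.

Call:
play_rows --deltas '[[0,[-2,0,15],[0,0,0]],[0,[-2,0,30],[0,0,0]],[0,[-2,0,42],[0,0,0]],[0,[-2,0,51],[0,0,0]],[0,[-2,0,51],[0,0,0]]]'

```text
clock: 2.7
tcp_pos: [0.5819, 0.0536, 0.0486]
orientation: [-1.574, -2.719, 0.007]
contact_force: [-0.2, -0.3, 0.2]
grip_width: -0.0
```

```bash
python3 -c "
from h import *
rows([pol(a,.046,.049) for a in range(-10,-75,-8)])"
```

```text
t 2.7 tcp [0.5819 0.0536 0.0486] xyaw 119.9 F [-0.2 -0.3  0.2] w -1.4409796271937312e-05
[-5.0, -4.0, -0.0] [0.0, 0.0, 0.0]
[-10.0, -8.0, -0.0] [0.0, 0.0, 0.0]
[-14.0, -13.0, -0.0] [0.0, 0.0, 0.0]
[-17.0, -19.0, -0.0] [0.0, 0.0, 0.0]
[-19.0, -25.0, -0.0] [0.0, 0.0, 0.0]
[-21.0, -31.0, -0.0] [0.0, 0.0, 0.0]
[-22.0, -37.0, -0.0] [0.0, 0.0, 0.0]
[-21.0, -44.0, -0.0] [0.0, 0.0, 0.0]
[-20.0, -50.0, -0.0] [0.0, 0.0, 0.0]
```

Call:
play_rows --deltas '[[0,[-5,-4,0],[0,0,0]],[0,[-10,-8,0],[0,0,0]],[0,[-14,-13,0],[0,0,0]],[0,[-17,-19,0],[0,0,0]],[0,[-19,-25,0],[0,0,0]],[0,[-21,-31,0],[0,0,0]],[0,[-22,-37,0],[0,0,0]],[0,[-21,-44,0],[0,0,0]]]'

```text
clock: 3.7
tcp_pos: [0.5561, 0.0186, 0.0498]
orientation: [1.568, 2.721, 0.004]
contact_force: [4.5, 10.2, -0.2]
grip_width: 0.0
```

```bash
python3 -c "
from h import *
rows([pol(a,.046,.049) for a in range(-75,-136,-8)])"
```

```text
t 3.7 tcp [0.5561 0.0186 0.0498] xyaw 120.1 F [ 4.5 10.2 -0.2] w 2.7775691746108485e-05
[-3.0, -11.0, 1.0] [0.0, 0.0, 0.0]
[-0.0, -17.0, 1.0] [0.0, 0.0, 0.0]
[3.0, -23.0, 1.0] [0.0, 0.0, 0.0]
[6.0, -28.0, 1.0] [0.0, 0.0, 0.0]
[11.0, -33.0, 1.0] [0.0, 0.0, 0.0]
[16.0, -37.0, 1.0] [0.0, 0.0, 0.0]
[21.0, -40.0, 1.0] [0.0, 0.0, 0.0]
[27.0, -42.0, 1.0] [0.0, 0.0, 0.0]
```

```bash
python3 -c "
from h import *
b,_=grab('scene','s2.png')
a=np.load('/tmp/scene.npz')['im']
p=proj('scene',[pol(0,0,.05)])[0].astype(int)
f=lambda im,p:cv2.resize(im[p[1]-80:p[1]+70,p[0]-100:p[0]+100],(533,400),interpolation=2)
cv2.imwrite('pics/c2.png',f(cv2.imread('pics/s2.png'),p))
rows([pol(a,.043,.049) for a in range(-70,-106,-5)])"
```

```text
t 3.75 tcp [0.5552 0.0175 0.0498] xyaw 120.0 F [ 0.4 11.3  1.1] w 5.894950242237361e-05
[0.0, -5.0, 1.0] [0.0, 0.0, 0.0]
[1.0, -9.0, 1.0] [0.0, 0.0, 0.0]
[2.0, -12.0, 1.0] [0.0, 0.0, 0.0]
[3.0, -16.0, 1.0] [0.0, 0.0, 0.0]
[5.0, -19.0, 1.0] [0.0, 0.0, 0.0]
[7.0, -22.0, 1.0] [0.0, 0.0, 0.0]
[10.0, -25.0, 1.0] [0.0, 0.0, 0.0]
[12.0, -28.0, 1.0] [0.0, 0.0, 0.0]
```

View pics/c2.png

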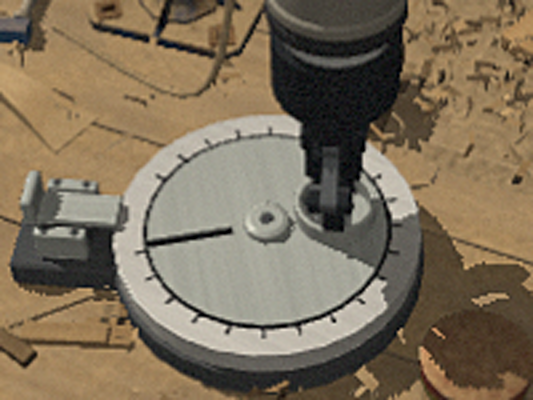

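The index line now points left, tip at crop (148,242). The finger is in the cup and the table looks unmoved. I'll continue on a slightly smaller radius to cut the outward force.

```bash
python3 -c "
from h import *
rows([pol(a,.041,.049) for a in range(-68,-118,-7)])"
```

```text
t 3.75 tcp [0.5552 0.0175 0.0498] xyaw 120.0 F [ 0.4 11.3  1.1] w 5.894950242237361e-05
[2.0, -3.0, 1.0] [0.0, 0.0, 0.0]
[3.0, -8.0, 1.0] [0.0, 0.0, 0.0]
[4.0, -13.0, 1.0] [0.0, 0.0, 0.0]
[7.0, -18.0, 1.0] [0.0, 0.0, 0.0]
[9.0, -22.0, 1.0] [0.0, 0.0, 0.0]
[12.0, -26.0, 1.0] [0.0, 0.0, 0.0]
[16.0, -29.0, 1.0] [0.0, 0.0, 0.0]
[20.0, -32.0, 1.0] [0.0, 0.0, 0.0]
```

Call:
play_rows --deltas '[[0,[2,-3,1],[0,0,0]],[0,[3,-8,1],[0,0,0]],[0,[4,-13,1],[0,0,0]],[0,[7,-18,1],[0,0,0]],[0,[9,-22,1],[0,0,0]],[0,[12,-26,1],[0,0,0]],[0,[16,-29,1],[0,0,0]],[0,[20,-32,1],[0,0,0]]]'

```text
clock: 4.75
tcp_pos: [0.5214, 0.0189, 0.0502]
orientation: [1.567, 2.714, 0.01]
contact_force: [8.1, 0.7, -2.0]
grip_width: -0.0001
```

```bash
python3 -c "
from h import *
rows([pol(a,.041,.049) for a in range(-120,-170,-7)])"
```

```text
t 4.75 tcp [0.5214 0.0189 0.0502] xyaw 120.0 F [ 8.1  0.7 -2. ] w -5.058465560190988e-05
[4.0, -5.0, 1.0] [0.0, 0.0, 0.0]
[8.0, -7.0, 1.0] [0.0, 0.0, 0.0]
[13.0, -9.0, 1.0] [0.0, 0.0, 0.0]
[18.0, -10.0, 1.0] [0.0, 0.0, 0.0]
[23.0, -10.0, 1.0] [0.0, 0.0, 0.0]
[28.0, -10.0, 1.0] [0.0, 0.0, 0.0]
[33.0, -9.0, 1.0] [0.0, 0.0, 0.0]
[38.0, -8.0, 1.0] [0.0, 0.0, 0.0]
```

Call:
play_rows --deltas '[[0,[4,-5,1],[0,0,0]],[0,[8,-7,1],[0,0,0]],[0,[13,-9,1],[0,0,0]],[0,[18,-10,1],[0,0,0]],[0,[23,-10,1],[0,0,0]],[0,[28,-10,1],[0,0,0]],[0,[33,-9,1],[0,0,0]],[0,[38,-8,1],[0,0,0]]]'

```text
clock: 5.75
tcp_pos: [0.4979, 0.0448, 0.0502]
orientation: [1.569, 2.707, 0.011]
contact_force: [4.3, -6.4, 0.7]
grip_width: -0.0
```

```bash
cat >> h.py <<'E'
def rect(n,f,N=500,s=.00044,z=.0415):
    # overhead-rectified dial plane; image up = table +x, left = +90deg, centred on C
    im,_=grab(n,'raw_'+f); a=np.radians(A0); g=np.mgrid[0:N,0:N]; u=(N/2-g[0])*s; v=(N/2-g[1])*s
    P=np.c_[(C[0]+u*np.cos(a)-v*np.sin(a)).ravel(),(C[1]+u*np.sin(a)+v*np.cos(a)).ravel(),np.full(N*N,z)]
    m=proj(n,P).astype(np.float32).reshape(N,N,2)
    w=cv2.remap(im[:,:,::-1].copy(),m[...,0],m[...,1],cv2.INTER_CUBIC); cv2.imwrite('pics/'+f,w); return w
def darkang(w,r0,r1,lo,hi,s=.00044):
    g=cv2.cvtColor(w,cv2.COLOR_BGR2GRAY).astype(np.float32); A=np.arange(lo,hi,.25); R=np.arange(r0,r1,.0005)
    aa,rr=np.meshgrid(np.radians(A),R); N=len(w)
    p=cv2.remap(g,(N/2-rr*np.sin(aa)/s).astype(np.float32),(N/2-rr*np.cos(aa)/s).astype(np.float32),1).mean(0)
    d=np.clip(np.median(p)-p-10,0,None); k=d>d.max()*.4
    return (A[k]*d[k]).sum()/d[k].sum(), d.max()
E
python3 -c "
from h import *
w=rect('scene','c3.png')
print('index',darkang(w,.035,.072,-40,40),'long',darkang(w,.083,.098,-6,6))
rows([pol(a,.041,.049) for a in (-165,-170,-175,-180,-185)])"
```

```text
index (np.float64(32.90378963114262), np.float32(139.02252)) long (np.float64(0.38860045078449396), np.float32(170.6506))
t 5.8 tcp [0.4977 0.0457 0.0501] xyaw 119.8 F [ 4.  -5.7  1.3] w -0.0002649252795662155
[-0.0, -2.0, 1.0] [0.0, 0.0, 0.0]
[3.0, -1.0, 1.0] [0.0, 0.0, 0.0]
[7.0, 1.0, 1.0] [0.0, 0.0, 0.0]
[10.0, 2.0, 1.0] [0.0, 0.0, 0.0]
[13.0, 4.0, 1.0] [0.0, 0.0, 0.0]
```

View pics/c3.png

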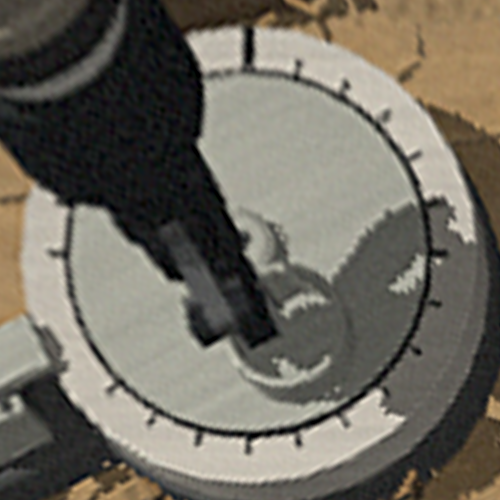

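The arm hides the index; the cup is near (299,340) in the rectified view, so about 28° remain. The long line sits at (250,47), as expected.

```bash
python3 -c "
from h import *
rows([pol(a,.041,.050) for a in range(-168,-190,-4)])"
```

```text
t 5.8 tcp [0.4977 0.0457 0.0501] xyaw 119.8 F [ 4.  -5.7  1.3] w -0.0002649252795662155
[2.0, -1.0, 0.0] [0.0, 0.0, 0.0]
[5.0, -0.0, 0.0] [0.0, 0.0, 0.0]
[7.0, 1.0, 0.0] [0.0, 0.0, 0.0]
[10.0, 2.0, 0.0] [0.0, 0.0, 0.0]
[12.0, 4.0, 0.0] [0.0, 0.0, 0.0]
[15.0, 6.0, 0.0] [0.0, 0.0, 0.0]
```

Call:
play_rows --deltas '[[0,[2,-1,0],[0,0,0]],[0,[5,0,0],[0,0,0]],[0,[7,1,0],[0,0,0]],[0,[10,2,0],[0,0,0]],[0,[12,4,0],[0,0,0]],[0,[15,6,0],[0,0,0]],[0,[15,6,0],[0,0,0]],[0,[15,6,0],[0,0,0]]]'

```text
clock: 6.8
tcp_pos: [0.4968, 0.0592, 0.0507]
orientation: [1.57, 2.703, 0.011]
contact_force: [4.5, -6.2, 1.9]
grip_width: -0.0002
```

```bash
python3 -c "
from h import *
w=rect('scene','c4.png')
print('index',darkang(w,.035,.072,-40,30),'long',darkang(w,.083,.098,-6,6))
rows([pol(a,.041,.049) for a in (-185,-190,-195,-200)]+[[.45,.2,.2]])"
```

```text
index (np.float64(8.402882377019084), np.float32(150.59871)) long (np.float64(0.3972735642328691), np.float32(168.31291))
t 6.85 tcp [0.4967 0.0592 0.0507] xyaw 119.7 F [ 3.9 -7.6  2. ] w 7.102275974599317e-05
[1.0, -2.0, 2.0] [0.0, 0.0, 0.0]
[3.0, 1.0, 2.0] [0.0, 0.0, 0.0]
[6.0, 3.0, 2.0] [0.0, 0.0, 0.0]
[9.0, 6.0, 2.0] [0.0, 0.0, 0.0]
[144.0, 31.0, -150.0] [0.0, 0.0, 0.0]
```

View pics/c4.png

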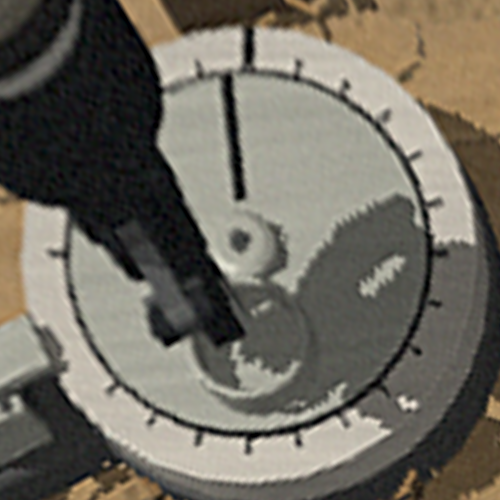

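The index is now visible, tip at (228,77) against the long line at (250,47), so about 7° are left.

Call:
play_rows --deltas '[[0,[2,0,0],[0,0,0]],[0,[3,1,0],[0,0,0]],[0,[4,2,0],[0,0,0]],[0,[5,3,0],[0,0,0]],[0,[5.5,3,0],[0,0,0]],[0,[5.5,3,0],[0,0,0]]]'

```text
clock: 7.6
tcp_pos: [0.4975, 0.0627, 0.0511]
orientation: [1.573, 2.698, 0.01]
contact_force: [4.0, -7.0, -0.7]
grip_width: -0.0003
```

```bash
python3 -c "
from h import *
w=rect('scene','c5.png')
for a,b in ((.03,.05),(.06,.078),(.035,.072)): print('index',darkang(w,a,b,-20,15))
print('long',darkang(w,.083,.098,-6,6))
rows([])"
```

```text
index (np.float64(4.076831851094642), np.float32(151.2772))
index (np.float64(3.20739947432636), np.float32(148.7479))
index (np.float64(3.562339665928253), np.float32(151.15799))
long (np.float64(0.3863329786064814), np.float32(170.98589))
t 7.65 tcp [0.4975 0.0626 0.0511] xyaw 119.5 F [ 3.3 -8.1 -0.3] w -4.4385090864473067e-05
```

Call:
play_rows --deltas '[[0,[2,0.5,0],[0,0,0]],[0,[2.5,1,0],[0,0,0]],[0,[3,1.5,0],[0,0,0]],[0,[3.7,2,0],[0,0,0]],[0,[3.7,2,0],[0,0,0]]]'

```text
clock: 8.28
tcp_pos: [0.4978, 0.0641, 0.0513]
orientation: [1.575, 2.694, 0.008]
contact_force: [2.7, -7.6, -0.4]
grip_width: -0.0001
```

```bash
python3 -c "
from h import *
w=rect('scene','c6.png')
for a,b in ((.03,.05),(.06,.078),(.035,.072)): print('index',darkang(w,a,b,-20,15))
print('long',darkang(w,.083,.098,-6,6))
rows([])"
```

```text
index (np.float64(1.9038190032195217), np.float32(153.52026))
index (np.float64(1.0410213254280558), np.float32(148.00157))
index (np.float64(1.396669651554287), np.float32(151.39943))
long (np.float64(0.3879890222813213), np.float32(168.68727))
t 8.32 tcp [0.4978 0.0641 0.0513] xyaw 119.4 F [ 2.6 -6.7 -0.4] w 0.000582910439622476
```

Within about 0.7°. I'll back off the wall and rise.

Call:
play_rows --deltas '[[0,[-3,-2,0],[0,0,0]],[0,[-5,-3,0],[0,0,0]],[0,[-5,-3,-20],[0,0,0]],[0,[-5,-3,-50],[0,0,0]],[0,[-5,-3,-70],[0,0,0]],[0,[-5,-3,-70],[0,0,0]]]'

```text
clock: 9.07
tcp_pos: [0.497, 0.0593, 0.1225]
orientation: [1.574, 2.694, 0.011]
contact_force: [-0.2, -0.4, 0.5]
grip_width: 0.0001
```

```bash
python3 -c "
from h import *
rows([pol(119.7,.20,.12),pol(119.7,.185,.05)],119.7)"
```

```text
t 9.07 tcp [0.497  0.0593 0.1225] xyaw 119.4 F [-0.2 -0.4  0.5] w 6.3532068087007e-05
[177.0, 31.0, 0.0] [0.017, 0.015, -0.005]
[164.0, 30.0, 71.0] [0.017, 0.015, -0.005]
```

Call:
play_rows --deltas '[[0,[45,8,0],[0,0,0]],[0,[90,16,0],[0,0,0]],[0,[135,24,0],[0,0,0]],[0,[177,31,0],[0.017,0.015,0]],[0,[177,31,0],[0.017,0.015,0]],[0,[177,31,0],[0.017,0.015,0]]]'

```text
clock: 9.82
tcp_pos: [0.4367, 0.2279, 0.1195]
orientation: [1.585, 2.712, -0.002]
contact_force: [0.2, -0.0, -0.4]
grip_width: 0.0001
```

```bash
python3 -c "
from h import *
w=rect('scene','c7.png');v=rect('top','d7.png')
for x in (w,v):
  for a,b in ((.03,.05),(.06,.078)): print('index',darkang(x,a,b,-15,15))
  print('long',darkang(x,.083,.098,-6,6))
im=cv2.imread('pics/raw_c7.png');p=proj('scene',[pol(119.7,.15,.05)])[0].astype(int)
z=cv2.resize(im[p[1]-60:p[1]+60,p[0]-60:p[0]+60],(400,400),interpolation=2)
cv2.imwrite('pics/c7b.png',np.hstack([z,cv2.resize(v,(400,400))]))
rows([pol(119.7,.185,.05),pol(119.7,.175,.05)],119.7)"
```

```text
index (np.float64(1.9109338463107044), np.float32(151.53984))
index (np.float64(1.0289886981837366), np.float32(148.46642))
long (np.float64(0.3830625551616207), np.float32(169.03085))
index (np.float64(0.06826224616470145), np.float32(122.812744))
index (np.float64(-0.008586285646430786), np.float32(121.633255))
long (np.float64(0.13916463886658076), np.float32(137.03952))
t 9.93 tcp [0.4372 0.2272 0.1199] xyaw 119.3 F [ 0.2 -0.4  0.3] w -0.00022212309444010053
[-13.0, 1.0, 70.0] [-0.001, 0.001, -0.007]
[-23.0, 1.0, 70.0] [-0.001, 0.001, -0.007]
```

View pics/c7b.png

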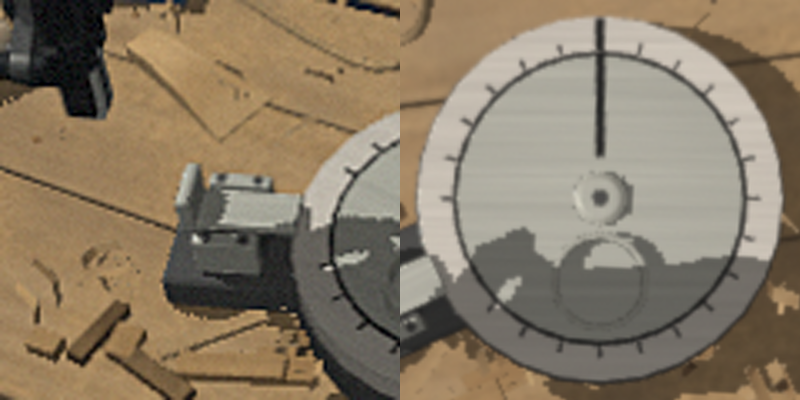

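The top view shows the index line running straight into the long line at (600,60), within 0.2°. The lock is still out, and the wedge lies flat clear of the path. Now going down outside the tab.

Call:
play_rows --deltas '[[0,[-6,1,30],[0,0,0]],[0,[-13,1,55],[0,0,0]],[0,[-13,1,68],[0,0,0]],[0,[-13,1,68],[0,0,0]]]'

```text
clock: 10.42
tcp_pos: [0.444, 0.2156, 0.0513]
orientation: [-1.589, -2.71, 0.004]
contact_force: [0.3, 0.9, 0.2]
grip_width: 0.0002
```

```bash
python3 -c "
from h import *
rows([pol(119.7,x,.052) for x in (.175,.165,.155,.150)],119.7)"
```

```text
t 10.43 tcp [0.444  0.2156 0.0513] xyaw 119.2 F [0.3 0.9 0.2] w 0.00023743113638247869
[-10.0, 1.0, -1.0] [-0.002, 0.001, -0.008]
[-20.0, 1.0, -1.0] [-0.002, 0.001, -0.008]
[-30.0, 1.0, -1.0] [-0.002, 0.001, -0.008]
[-35.0, 1.0, -1.0] [-0.002, 0.001, -0.008]
```

Call:
play_rows --deltas '[[0,[-5,1,-1],[0,0,0]],[0,[-10,1,-1],[0,0,0]],[0,[-14,1,-1],[0,0,0]],[0,[-18,1,-1],[0,0,0]],[0,[-22,1,-1],[0,0,0]],[0,[-26,1,-1],[0,0,0]],[0,[-30,1,-1],[0,0,0]],[0,[-32,1,-1],[0,0,0]]]'

```text
clock: 11.42
tcp_pos: [0.4595, 0.1903, 0.0524]
orientation: [-1.585, -2.709, 0.002]
contact_force: [-5.8, 10.8, 4.2]
grip_width: 0.0001
```

```bash
python3 -c "
from h import *
rows([pol(119.7,x,.052) for x in (.155,.150,.145)],119.7); print(np.hypot(*(r.get_obs()['tcp_pos'][:2]-C)))"
```

```text
t 11.43 tcp [0.4595 0.1903 0.0524] xyaw 119.3 F [-5.8 10.8  4.2] w 0.00012765348725444833
[-0.0, -0.0, 0.0] [-0.003, -0.002, -0.006]
[-5.0, -0.0, 0.0] [-0.003, -0.002, -0.006]
[-10.0, -0.0, 0.0] [-0.003, -0.002, -0.006]
0.15509611463212164
```

Call:
play_rows --deltas '[[0,[-2,0,0],[0,0,0]],[0,[-3,0,0],[0,0,0]],[0,[-4,0,0],[0,0,0]]]'

```text
clock: 11.8
tcp_pos: [0.4595, 0.1903, 0.0524]
orientation: [-1.579, -2.708, 0.0]
contact_force: [-8.4, 12.6, 4.8]
grip_width: 0.0
```

```bash
python3 -c "
from h import *
rows([]); print(np.hypot(*(r.get_obs()['tcp_pos'][:2]-C)))
w=rect('scene','c8.png')
print('index',darkang(w,.06,.078,-15,15),'long',darkang(w,.083,.098,-6,6))
im=cv2.imread('pics/raw_c8.png');p=proj('scene',[pol(119.7,.13,.05)])[0].astype(int)
cv2.imwrite('pics/c8b.png',cv2.resize(im[p[1]-60:p[1]+60,p[0]-60:p[0]+60],(500,500),interpolation=2))"
```

```text
t 11.8 tcp [0.4595 0.1903 0.0524] xyaw 119.5 F [-8.4 12.6  4.8] w 1.9737029561533232e-05
0.15507530359907737
index (np.float64(1.0406537184617057), np.float32(151.11555)) long (np.float64(0.38537364907989374), np.float32(170.92474))
```

View pics/c8b.png

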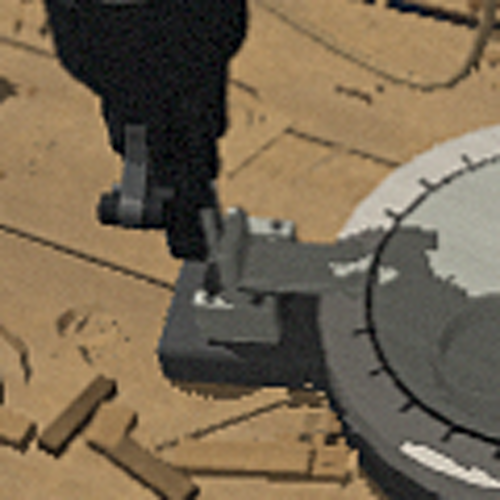

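Under 15 N the tool no longer moves, at radius 0.155 m. The tab at (232,250) now stands right against the guide block, so the lock is on its stop. Retreating and checking.

Call:
play_rows --deltas '[[0,[8,0,0],[0,0,0]],[0,[20,0,0],[0,0,0]],[0,[30,0,-30],[0,0,0]],[0,[40,0,-80],[0,0,0]],[0,[80,0,-100],[0,0,0]],[0,[80,0,-100],[0,0,0]]]'

```text
clock: 12.6
tcp_pos: [0.42, 0.2629, 0.1544]
orientation: [-1.573, -2.712, -0.005]
contact_force: [-0.6, -1.1, -0.5]
grip_width: -0.0
```

```bash
python3 -c "
from h import *
v=rect('top','d9.png',N=600,s=.00055)
print('index',darkang(v,.06,.078,-15,15,.00055),'long',darkang(v,.083,.098,-6,6,.00055)); rows([])
a=cv2.imread('pics/t0.png');b=cv2.imread('pics/raw_d9.png')
f=lambda i:cv2.resize(i[170:370,180:380],(400,400),interpolation=2)
f2=lambda i:i[100:400,150:450]
cv2.imwrite('pics/cmp.png',np.hstack([f(a),f(b)]))"
```

```text
index (np.float64(-0.008077696257172673), np.float32(121.85742)) long (np.float64(0.1387214456484495), np.float32(136.22104))
t 12.65 tcp [0.4202 0.2607 0.1533] xyaw 119.7 F [ 0.  -0.5  0.1] w 0.0001028902385207807
```

View pics/cmp.png

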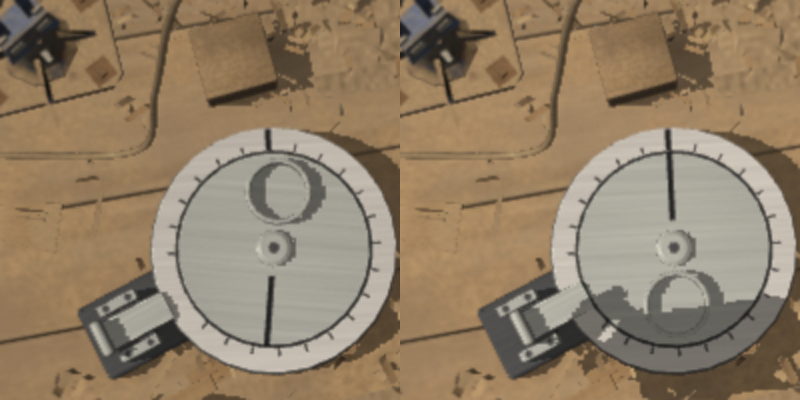

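Comparing before and after, the table and oak block haven't moved, the index line meets the long line at (669,150), and the tab has shifted in from (99,338) to (523,328), i.e. 123 in the left half's columns. Handing in.

```bash
python3 -c "
from bench import r
print(r.hand_in())"
```

```text
the job is handed in; nothing more can be done
None
```

I turned the dial about 173° clockwise with the shut fingers in the cup, lined it up with the lock still out, then pushed the lock tab in. I backed clear and handed in at about 12.7 s; no verdict was reported.

- **Alignment:** the last top view puts the index line within about 0.15° of the long line. The scene camera read about 0.65°, roughly 1 mm at the tip. The two differ by about 0.5°, which fits the 2 mm calibration error, and both are well inside 4°.
- **Lock:** the tool stopped dead at about 15 N, at the radius expected for fully in. The pictures show the tab up against its guide block. I did not measure the lock travel directly.
- **Table and loose things:** the table and oak block show no visible shift between the first and last top views. I did not measure the tin and the wedge at the end, but the fingers never went near them.

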